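# Press weight from behind the glue

## Robot

A 7-joint arm with a two-finger parallel gripper is mounted at the origin on the work surface. World frame = base frame: x ahead of the robot, y to its left, z up, the work surface at z = 0. Lengths are in m, angles in rad, forces in N, time in s.
With the tool pointing down it reaches from about 0.35 to 0.9 m from the base axis. Payload 7.2 kg.
Tool frame: the origin (TCP) lies at the very end of the fingers, on their centre line; the grasp point (between the pads) lies 19 mm behind it; z points along the fingers, y is the direction in which the jaws open and shut (so a half turn about z gives the same grasp; the last joint's range is limited). The gripper opens to 88 mm and grips with 3 to 60 N. Pads are 20 mm wide; open, the fingers measure 115 mm over their backs; the gripper's body (75 mm by 178 mm) begins 61 mm behind the grasp point.
Start: joints at [-1.221, 0.411, -0.013, 1.596, 0.006, 1.134, -0.082], TCP at [0.254, 0.571, 0.223] pointing down, gripper open.
Joint ranges: [-2.95, 2.95], [-0.29, 1.99], [-1.47, 1.44], [0.14, 2.54], [-1.03, 4.17], [0.13, 1.85], [-2.86, 2.86]. Speed limits (rad/s): [2.39, 2.39, 3.01, 3.01, 3.14, 3.14, 3.14].

## Interface

Orientations are given as a rotation vector (axis times angle).
In Python, from cell import arm, eyes gives the robot as it stands.
- The arm moves only by the tool jog_arm, never from a script. Its argument "increments" is a list of rows, each a list of 6 numbers: the shift along the tool's x, y, z each as a share of 0.3 m, from -1 to 1, then the turn, a rotation vector about the tool's x, y, z each as a share of 90 degrees, from -1 to 1. A call has 1 to 10 rows; each row is the pose to reach, as a shift and turn from the pose commanded when the call began, along the tool's axes at that moment; what a row does not reach only later rows make up. A row lasts 1/8 s, in which the tool goes at most 62.5 mm and 10.7 degrees, less where a joint would pass 70% of its speed; a pose out of reach is approached as far as the arm can. A call with a number of a shift or a turn outside -1 to 1 is refused whole. A call with a gripper value outside its range is refused whole. "hand" is the gripper command: -1 is shut, 1 is fully open, values between are in proportion, set as the call begins (left out, the last holds). The fingers move at their own pace and stop on an object; the grip force is fixed at half the most. Time passes only in rows, so rows that repeat a pose let the fingers close. It gives the time, the measured TCP pose, the force and the opening at its end, in the units of the state.
- arm.read_state(): the state, without advancing time (a new reading comes with each control period).
- eyes.read_camera(name): name is "side" or "top"; returns a dict with "image" (420x560x3 uint8, blue, green, red), "fx", "fy", "cx", "cy" (pixels), "camera_from_world" (4x4, takes a point from world to camera coordinates). Camera axes: x right, y up, looking along -z (the intrinsics and any distortion apply to the point x, -y, -z); pixel columns grow to the right and rows downward; lengths in m; the calibration is good to about 2 mm. A picture is of the moment at which its call begins. There is no depth.
- arm.hand_in(): hands the job in, once; it reports no verdict.
The state is a dict: "t": time; "joint_pos": joint angles; "qvel": joint speeds; "effort": joint torques, N m; "eef_pos": TCP position; "ee_rot": TCP orientation; "contact_force": force on the tool from outside, world axes, zero at the start; "ft_torque": the same for the moment, N m; "grip_width": finger opening in m.
Only numpy, scipy, OpenCV 4.12 (cv2) and the standard library are available. Lean on these libraries where they do the work, as an engineer would, in place of code of your own. Each camera call takes 0.05 s, during which the arm holds its last target. There are 200 camera calls.

## Task

The dark strip in the middle of the little cabinet door has just been glued and needs the iron press weight, which is boxed in behind the glue bottle and the tin in the plywood caddy. Stand the bottle and the tin upright on the flat parking board, then fetch the weight and set it down gently, right way up, on the strip, centred and lengthwise along it, and finally put the bottle and the tin back upright exactly where each of them stood. Keep the bottle and tin from tipping and leave the other things on the bench alone.

Things in the scene. Friction and masses are not known exactly. Their poses are not given: they have to be found in the camera images.
- bottle: white squeeze bottle of glue with an orange cap and thin nozzle, standing in the caddy at the start; round, origin at the centre of its underside, z up; straight body 56 mm in diameter from 0 to 94 mm, then shoulder, cap and nozzle up to 125 mm; grip the upper part of the straight body (about 80 mm up) so that the nozzle clears the gripper's body; 0.2 to 0.4 kg
- tin: round metal tin with a paper label band and a bare metal lid, standing in the caddy at the start beside the bottle; 60 mm in diameter, straight up to 96 mm, lid up to 103 mm; origin at the centre of its underside, z up; 0.3 to 0.55 kg
- weight: press weight, a dark iron bar capped with a wooden strip with two brass screws; 38 mm (its x) by 100 mm (its y) by 42 mm high, iron up to 30 mm; origin at the centre of its underside, z up; lies in the caddy behind (on the far side of) bottle and tin, long side along the caddy's y, about 10 mm from them; about 0.7 kg (up to 0.85)
- caddy: low open-topped plywood tray, fixed; 176 mm (x) by 240 mm (y) outside, walls 8 mm thick and 32 mm high, inner floor 8 mm above its underside; origin at the centre of its underside on the bench. Bottle and tin stand on the floor in its near half, near x = -29 mm, y = +55 mm and -55 mm (either may be on either side), the weight near x = +30 mm, y = 0. Nothing marks their places: remember where they stood
- board: flat plain brown wooden board, the parking place, fixed; 130 mm (x) by 220 mm (y), 12 mm thick; origin at the centre of its underside on the bench. Room for bottle and tin side by side along its y, 110 mm apart
- door: small cabinet door lying flat, fixed; 180 mm (x) by 220 mm (y), a pale frame 30 mm wide and 20 mm thick round a panel 8 mm thick, with a dark wooden strip glued in the middle: 50 mm (x) by 130 mm (y), its flat top 22 mm above the bench; origin under the centre of the strip, at bench height
- jar: bystander: small glass jar with metal lid, 52 mm in diameter, 62 mm high, origin at the centre of its underside
- tape: bystander: yellow tape measure, 60 by 35 by 55 mm high, origin at the centre of its underside
Mind the look-alikes: they are no part of the job. Leave any green look-alike of the weight alone. What is shaped like the tin but blue is not meant.

How it is judged:
On the way, in this order (a step that is already met when the one before it is completed fails the run):
1. bottle and tin both stand upright on the parking board, released (x of bottle in the frame of board between -0.063 and 0.063 m and y of bottle in the frame of board between -0.108 and 0.108 m and z of bottle in the frame of board between 0.006 and 0.018 m and angle between each of bottle, tin's own z axis and vertical below 0.12 rad and linear speed of each of bottle, tin below 0.03 m/s and contact force between the fingers and bottle below 0.3 N and x of tin in the frame of board between -0.063 and 0.063 m and y of tin in the frame of board between -0.108 and 0.108 m and z of tin in the frame of board between 0.006 and 0.018 m and contact force between the fingers and tin below 0.3 N), for 0.2 s.
2. with both still on the board, the weight lies on the strip, centred and lengthwise, released (all of step 1 and x of weight in the frame of door between -0.012 and 0.012 m and y of weight in the frame of door between -0.015 and 0.015 m and z of weight in the frame of door between 0.017 and 0.027 m and angle between weight's own z axis and vertical below 0.12 rad and angle between the y axis of weight and the y axis of door, either way round below 0.2 rad and linear speed of weight below 0.03 m/s and contact force between the fingers and weight below 0.3 N), for 0.2 s.
At the end, for the whole second after the job is handed in: The weight lies right way up on the strip, its centre within 12 mm (across) and 15 mm (along) of the strip's centre and within 0.2 rad of its direction; bottle and tin stand upright (within 0.12 rad), each within 15 mm of where it stood at the start; all released and at rest (x of weight in the frame of door between -0.012 and 0.012 m and y of weight in the frame of door between -0.015 and 0.015 m and z of weight in the frame of door between 0.017 and 0.027 m and angle between each of weight, bottle, tin's own z axis and vertical below 0.12 rad and angle between the y axis of weight and the y axis of door, either way round below 0.2 rad and linear speed of each of weight, bottle, tin below 0.03 m/s and contact force between the fingers and weight below 0.3 N and distance of each of bottle, tin from where it was at the start of the episode below 0.015 m and contact force between the fingers and bottle below 0.3 N and contact force between the fingers and tin below 0.3 N); the robot touches nothing.
It fails at once if the bottle or the tin tips over (more than 0.5 rad) (angle between any of bottle, tin's own z axis and vertical above 0.5 rad).
It fails at once if the weight is let fall (drops free at over 0.5 m/s, about 13 mm) (contact force between the fingers and weight below 0.3 N and linear speed of weight above 0.5 m/s).
It fails at once if the weight is rammed onto the door (over 80 N) (contact force between weight and door above 80 N).
It fails at once if a bystander (jar or tape measure) is moved more than 30 mm (distance of any of jar, tape from where it was at the start of the episode above 0.03 m).
It also fails if it takes over 138 s, if anything falls off the work surface, if the arm or the gripper's body presses on something with over 40 N, if the wrist force passes 120 N, or if a joint passes its speed limit or range.

## Working session

There is one attempt and no reset: what is moved stays moved. The work goes in short steps, Python scripts to look and compute and a tool call to move; the robot and the scene stay as the last step left them, time stands still between calls to the robot, and variables do not carry over. Pictures are saved under pics/ and viewed, about 12 in all and at most 16, crops included, and the job is handed in when it is done.

Besides the shell and the picture viewer there is one more tool, called as name(argument=value, ...) on one line, values as JSON. jog_arm: Moves the arm, as the interface text tells. Its arguments: {"type":"object","properties":{"increments":{"type":"array","items":{"type":"array","items":{"type":"number"}}},"hand":{"type":"number"}},"required":["increments"]}

```bash
mkdir -p pics; ls; cat > h.py <<'E'
import numpy as np, cv2
from cell import arm, eyes
from scipy.spatial.transform import Rotation as R
def ray(c,u,v):
    d=np.array([(u-c['cx'])/c['fx'],-(v-c['cy'])/c['fy'],-1.]);M=c['camera_from_world']
    return -M[:3,:3].T@M[:3,3], M[:3,:3].T@d
def onz(c,u,v,z):
    o,d=ray(c,u,v); return o+d*(z-o[2])/d[2]
def proj(c,p):
    q=c['camera_from_world']@np.append(p,1); return c['cx']+c['fx']*q[0]/-q[2], c['cy']-c['fy']*q[1]/-q[2]
E
python3 - <<'E'
from h import *
for n in('top','side'):
    c=eyes.read_camera(n); cv2.imwrite(f'pics/{n}0.png',c['image']); print(n,{k:v for k,v in c.items() if k!='image'})
s=arm.read_state();print(s['t'],s['eef_pos'],s['ee_rot'],s['grip_width'])
E
```

```text
pics
top {'fx': 381.4156801276587, 'fy': 381.4156801276587, 'cx': 274.5744064294058, 'cy': 208.1637303435659, 'camera_from_world': array([[-6.87337335e-05, -9.99980674e-01,  6.21672731e-03,
        -5.16419559e-02],
       [ 9.98146741e-01,  3.09701052e-04,  6.08521816e-02,
        -4.85800719e-01],
       [-6.08529309e-02,  6.20938870e-03,  9.98127429e-01,
        -1.22624992e+00],
       [ 0.00000000e+00,  0.00000000e+00,  0.00000000e+00,
         1.00000000e+00]])}
side {'fx': 386.75897627203796, 'fy': 386.75897627203796, 'cx': 276.1497327092199, 'cy': 214.7006736798674, 'camera_from_world': array([[ 0.76232809, -0.64708395, -0.01175767, -0.41188323],
       [ 0.44458711,  0.51039193,  0.73609944, -0.23907445],
       [-0.47031711, -0.56637659,  0.67677129, -0.78322456],
       [ 0.        ,  0.        ,  0.        ,  1.        ]])}
0.1 [0.25345853 0.57083793 0.22191988] [-6.51482394e-01 -3.07309655e+00  2.14104279e-03] 0.08791006533189466
```

View pics/top0.png

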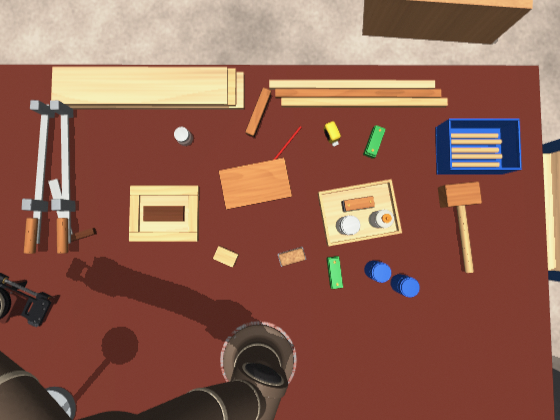

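View pics/side0.png

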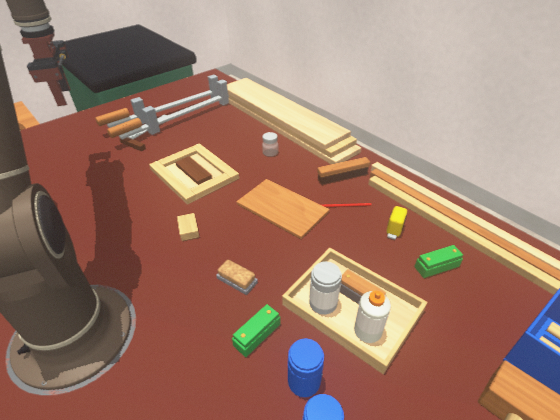

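The top view shows the caddy at about (360,212), with the tin at (348,225), the bottle at (383,218) and the weight at (359,203). The board is at (255,183) and the door at (164,213), with its strip at (164,213). Look-alikes are the blue tins at (380,271) and (406,286) and the green weights at (375,141) and (335,272). The wood-topped bar inside the caddy and the bare metal tin beside the bottle fit the description. I'll confirm them in one enlarged crop.

```bash
python3 - <<'E'
from h import *
i=cv2.imread('pics/top0.png'); 
a=cv2.resize(i[165:260,305:415],None,fx=5,fy=5,interpolation=cv2.INTER_CUBIC)
b=cv2.resize(i[175:255,120:300],None,fx=3,fy=3,interpolation=cv2.INTER_CUBIC)
cv2.imwrite('pics/c1.png',a)
hsv=cv2.cvtColor(i,cv2.COLOR_BGR2HSV)
for p in[(360,187),(359,203),(255,183),(164,213),(164,190),(348,225),(383,218),(387,218),(300,320),(340,232),(210,210)]: print(p,hsv[p[1],p[0]])
E
```

```text
(360, 187) [ 17 109 201]
(359, 203) [ 13 153 234]
(255, 183) [ 14 152 238]
(164, 213) [  9 156 126]
(164, 190) [ 23  93 246]
(348, 225) [ 40   3 243]
(383, 218) [ 17 182 244]
(387, 218) [ 18 170 243]
(300, 320) [  4 153 128]
(340, 232) [ 17  31 117]
(210, 210) [  4 155 127]
```

View pics/c1.png

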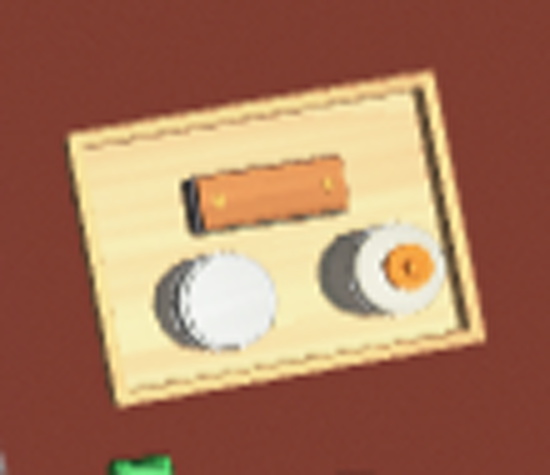

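The crop confirms it: the wood-capped bar with brass screws is the weight, the bare metal lid on the left is the tin, and the orange cap on the right is the bottle.

```bash
cat > meas.py <<'E'
from h import *
i=cv2.imread('pics/top0.png'); c=eyes.read_camera('top')
hsv=cv2.cvtColor(i,cv2.COLOR_BGR2HSV); H,S,V=[hsv[...,k].astype(int) for k in range(3)]
def rect(m,roi,z,name):
    x0,y0,x1,y1=roi; k=np.zeros(m.shape,np.uint8); k[y0:y1,x0:x1]=m[y0:y1,x0:x1]
    k=cv2.morphologyEx(k,cv2.MORPH_CLOSE,np.ones((3,3)))
    cs,_=cv2.findContours(k,0,1); q=max(cs,key=cv2.contourArea)
    P=cv2.boxPoints(cv2.minAreaRect(q)); W=np.array([onz(c,u,v,z) for u,v in P])
    e1=W[1]-W[0];e2=W[2]-W[1]; L=e1 if np.linalg.norm(e1)>np.linalg.norm(e2) else e2
    a=np.degrees(np.arctan2(L[1],L[0]))%180
    print(name,'c',W.mean(0).round(4),'sides',np.linalg.norm(e1).round(3),np.linalg.norm(e2).round(3),'long axis deg',a.round(1))
    return W.mean(0)
rect((S>110)&(V>160)&(H>8)&(H<20),(215,150,297,212),.012,'board')
rect((V>150)&(H>12),(120,180,205,247),.020,'door')
rect((V<190)&(H<15),(138,203,190,225),.022,'strip')
rect((H>4)&(H<16)&(S>130)&(V>170),(335,190,380,214),.050,'weight')
rect((H>8)&(V>150)|(V>200),(313,172,407,250),.032,'caddy')
for n,(u,v),z in[('tin',(227,301),.111),('bottle',(401,268),.102),('nozzle',(407,267),.133)]:
    print(n,onz(c,305+(u+.5)/5-.5,165+(v+.5)/5-.5,z).round(4))
cs=[onz(c,305+(u+.5)/5-.5,165+(v+.5)/5-.5,.032) for u,v in[(435,70),(70,133),(118,406),(486,340)]]
C=np.mean(cs,0);print('caddy corners c',C.round(4),[np.linalg.norm(cs[k]-cs[k-1]).round(3) for k in range(4)])
E
python3 meas.py
```

```text
board c [0.5692 0.0134 0.012 ] sides 0.22 0.132 long axis deg 101.5
door c [0.4701 0.3091 0.02  ] sides 0.22 0.181 long axis deg 90.0
strip c [0.4697 0.3069 0.022 ] sides 0.132 0.045 long axis deg 90.0
weight c [ 0.4998 -0.3188  0.05  ] sides 0.091 0.034 long axis deg 98.8
caddy c [ 0.473  -0.3256  0.032 ] sides 0.244 0.181 long axis deg 100.4
tin [ 0.4301 -0.2771  0.111 ]
bottle [ 0.4502 -0.3846  0.102 ]
nozzle [ 0.4497 -0.379   0.133 ]
caddy corners c [ 0.4728 -0.3262  0.032 ] [np.float64(0.177), np.float64(0.24), np.float64(0.178), np.float64(0.24)]
```

```bash
cat >> h.py <<'E'
def plan(p,yaw,n=1):
    """share row for going to TCP p, tool down, jaws along yaw (deg, mod 180)"""
    s=arm.read_state(); Rc=R.from_rotvec(s['ee_rot']); best=None
    for y in(yaw,yaw+180):
        y=np.radians(y); Y=np.array([np.cos(y),np.sin(y),0]); Z=np.array([0,0,-1.])
        T=R.from_matrix(np.c_[np.cross(Y,Z),Y,Z]); w=(Rc.inv()*T).as_rotvec()
        if best is None or np.linalg.norm(w)<np.linalg.norm(best): best=w
    d=Rc.inv().apply(np.array(p)-s['eef_pos'])/.3
    print('dist',np.linalg.norm(d*.3).round(3),'row',d.round(4),(best/(np.pi/2)).round(4))
def tri(ct,a,cs,b):
    o1,d1=ray(ct,*a);o2,d2=ray(cs,*b)
    t=np.linalg.lstsq(np.c_[d1,-d2],o2-o1,rcond=None)[0]
    p,q=o1+d1*t[0],o2+d2*t[1]; return (p+q)/2,np.linalg.norm(p-q)
E
python3 - <<'E'
from h import *
ct,cs=eyes.read_camera('top'),eyes.read_camera('side')
def cen(c,roi):
    h=cv2.cvtColor(c['image'],cv2.COLOR_BGR2HSV);x0,y0,x1,y1=roi;h=h[y0:y1,x0:x1].astype(int)
    m=(h[...,0]<20)&(h[...,1]>165)&(h[...,2]>190); ys,xs=np.nonzero(m); print(len(xs));return xs.mean()+x0,ys.mean()+y0
a=cen(ct,(370,205,398,232)); b=cen(cs,(365,283,390,306)); print(a,b,tri(ct,a,cs,b))
for p in[(.450,-.382,.118),(.450,-.382,.133),(.430,-.277,.111)]: print('pred side',proj(cs,p),'top',proj(ct,p))
s=cs['image'];cv2.imwrite('pics/s1.png',cv2.resize(s[250:350,280:430],None,fx=5,fy=5,interpolation=cv2.INTER_CUBIC))
plan((.5,.15,.30),10)
E
```

```text
53
147
(np.float64(386.41509433962267), np.float64(217.58490566037736)) (np.float64(376.6734693877551), np.float64(296.98639455782313)) (array([ 0.45197061, -0.38549102,  0.11724549]), np.float64(0.0013960627091322215))
pred side (np.float64(374.11269330372807), np.float64(296.1432804724202)) top (np.float64(385.5091815794437), np.float64(218.07334697073418))
pred side (np.float64(375.45803228039836), np.float64(291.1416514198336)) top (np.float64(387.01950054300426), np.float64(217.895485504663))
pred side (np.float64(324.32694340308075), np.float64(269.91981248424844)) top (np.float64(349.9716054082983), np.float64(224.8198061080012))
dist 0.494 row [-1.3204 -0.9496 -0.2584] [-4.00e-04  2.00e-04  6.23e-01]
```

View pics/s1.png

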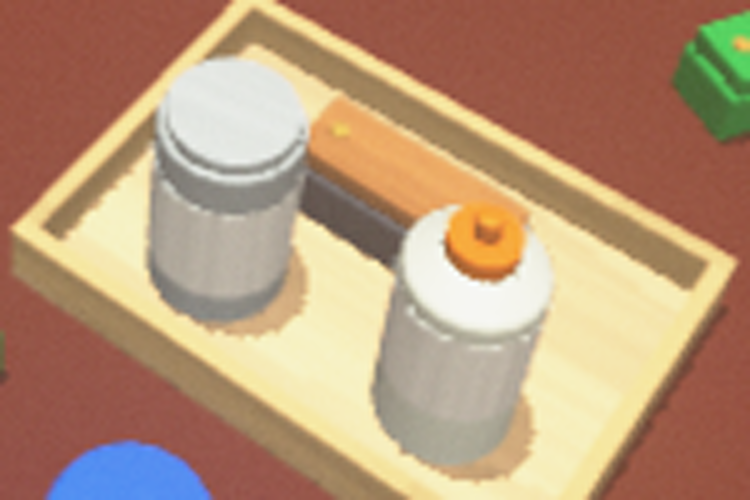

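The crop shows the tin's lid centre at side pixel (326,272) and the bottle's cap at (377,297), with the weight behind them. Both agree with the top view to a few millimetres, so I'm moving now.

jog_arm(increments=[[-0.2,-0.14,-0.04,0,0,0.1],[-0.4,-0.3,-0.1,0,0,0.21],[-0.6,-0.45,-0.13,0,0,0.32],[-0.8,-0.57,-0.16,0,0,0.43],[-1,-0.7,-0.2,0,0,0.54],[-1,-0.7,-0.2,0,0,0.623],[-1,-0.7,-0.2,0,0,0.623]], hand=1)

```text
t: 1.12
eef_pos: [0.4454, 0.2531, 0.2838]
ee_rot: [2.03, 2.396, 0.002]
contact_force: [-0.5, 0.6, -0.5]
grip_width: 0.0881
```

```bash
python3 - <<'E'
from h import *
ct,cs=eyes.read_camera('top'),eyes.read_camera('side')
print('tin',tri(ct,(350,224.8),cs,(326,272)))
print(arm.read_state()['joint_pos'])
plan((.451,-.10,.25),10)
plan((.451,-.384,.20),10)
E
```

```text
tin (array([ 0.43116014, -0.27911654,  0.10546914]), np.float64(0.002671877206836475))
[-0.89106339  0.16357465  0.31149444  1.79959326 -0.05444209  1.18633559
 -0.38908214]
dist 0.359 row [-1.1786 -0.1787  0.1084] [ 0.0001 -0.0004 -0.0004]
dist 0.647 row [-2.1111 -0.3426  0.2745] [ 0.0001 -0.0004 -0.0004]
```

jog_arm(increments=[[-0.2,-0.03,0.05,0,0,0],[-0.4,-0.06,0.1,0,0,0],[-0.6,-0.1,0.12,0,0,0],[-0.8,-0.13,0.12,0,0,0],[-1,-0.17,0.12,0,0,0],[-1,-0.17,0.12,0,0,0]])

```text
t: 1.98
eef_pos: [0.444, -0.0494, 0.2467]
ee_rot: [2.024, 2.402, -0.0]
contact_force: [-0.1, 0.8, 0.6]
grip_width: 0.0877
```

jog_arm(increments=[[-0.2,-0.03,0.04,0,0,0],[-0.4,-0.06,0.08,0,0,0],[-0.6,-0.1,0.12,0,0,0],[-0.8,-0.13,0.13,0,0,0],[-1,-0.17,0.13,0,0,0],[-1,-0.17,0.13,0,0,0]])

```text
t: 2.72
eef_pos: [0.4459, -0.3538, 0.2068]
ee_rot: [-2.023, -2.403, 0.004]
contact_force: [-0.8, 1.0, -0.1]
grip_width: 0.0877
```

```bash
python3 - <<'E'
from h import *
print(arm.read_state()['joint_pos'])
plan((.451,-.384,.20),10)
plan((.451,-.384,.069),10)
E
```

```text
[ 0.03737951  0.38938334  0.72461248  1.78986514 -0.28786145  1.07172211
  1.03551994]
dist 0.031 row [-0.1019 -0.0004  0.0227] [-0.0013  0.0009 -0.0022]
dist 0.141 row [-0.1013  0.0005  0.4594] [-0.0013  0.0009 -0.0022]
```

jog_arm(increments=[[-0.1,0,0.02,0,0,0],[-0.1,0,0.15,0,0,0],[-0.1,0,0.28,0,0,0],[-0.1,0,0.38,0,0,0],[-0.1,0,0.44,0,0,0],[-0.1,0,0.46,0,0,0],[-0.1,0,0.46,0,0,0]])

```text
t: 3.6
eef_pos: [0.4521, -0.3801, 0.07]
ee_rot: [2.018, 2.407, 0.001]
contact_force: [0.2, -0.2, 0.5]
grip_width: 0.0875
```

```bash
python3 - <<'E'
from h import *
c=eyes.read_camera('side');cv2.imwrite('pics/s2.png',cv2.resize(c['image'][230:360,280:450],None,fx=4,fy=4,interpolation=cv2.INTER_CUBIC))
E
```

```text
(no output)
```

View pics/s2.png

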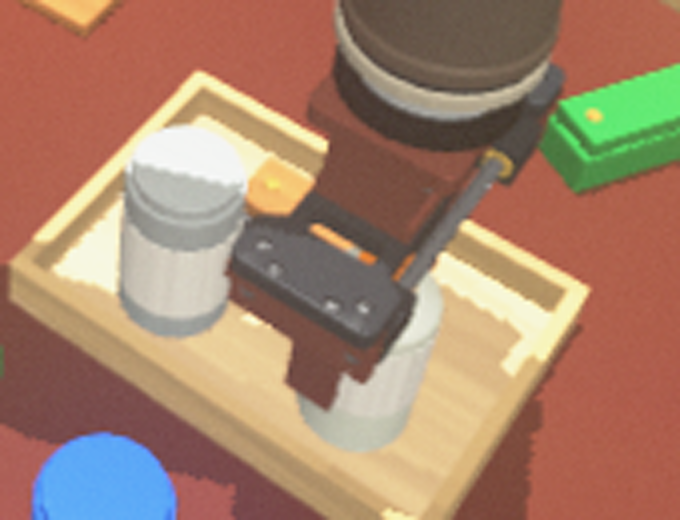

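The view shows the near finger on the robot's side of the bottle at the upper body, around (320,370) in the crop, and the bottle stands between the jaws. Closing now.

jog_arm(increments=[[0,0,0,0,0,0],[0,0,0,0,0,0],[0,0,0,0,0,0],[0,0,0,0,0,0],[0,0,0,0,0,0],[0,0,0,0,0,0]], hand=-1)

```text
t: 4.4
eef_pos: [0.4513, -0.3808, 0.0698]
ee_rot: [2.02, 2.406, -0.0]
contact_force: [-2.5, 0.3, 3.6]
grip_width: 0.0558
```

```bash
python3 - <<'E'
from h import *
s=arm.read_state();print(s['eef_pos'],s['grip_width'],s['contact_force'])
b=np.array([.5692,.0134]);a=np.radians(11);ex=np.array([np.cos(a),np.sin(a)]);ey=np.array([-ex[1],ex[0]])
print('bottle slot',b-.055*ey,'tin slot',b+.055*ey)
plan((*(b-.055*ey),.2),10); plan((*(b-.055*ey),.077),10)
E
```

```text
[ 0.45129517 -0.38076519  0.06978277] 0.05582303516062715 [-2.53679677  0.30730335  3.58322344]
bottle slot [ 0.57969449 -0.0405895 ] tin slot [0.55870551 0.0673895 ]
dist 0.386 row [ 1.0425  0.618  -0.4342] [-0.      0.0001 -0.0002]
dist 0.364 row [ 1.0426  0.618  -0.0242] [-0.      0.0001 -0.0002]
```

Bottle gripped at 55.8 mm, as expected. Its home TCP is (0.4513, -0.3808, 0.0698). Lifting it and carrying it to the board.

jog_arm(increments=[[0,0,-0.05,0,0,0],[0,0,-0.15,0,0,0],[0,0,-0.26,0,0,0],[0,0,-0.36,0,0,0],[0.05,0.03,-0.42,0,0,0],[0.16,0.1,-0.43,0,0,0],[0.29,0.18,-0.43,0,0,0],[0.43,0.26,-0.43,0,0,0],[0.56,0.34,-0.43,0,0,0],[0.66,0.4,-0.43,0,0,0]])

```text
t: 5.65
eef_pos: [0.5358, -0.1622, 0.1991]
ee_rot: [-2.017, -2.408, -0.001]
contact_force: [0.4, -0.0, -2.4]
grip_width: 0.0552
```

jog_arm(increments=[[0.12,0.07,0,0,0,0],[0.23,0.13,0,0,0,0],[0.31,0.17,0,0,0,0],[0.36,0.2,0.02,0,0,0],[0.38,0.22,0.1,0,0,0],[0.38,0.22,0.2,0,0,0],[0.38,0.22,0.29,0,0,0],[0.38,0.22,0.34,0,0,0],[0.38,0.22,0.34,0,0,0]])

```text
t: 6.78
eef_pos: [0.5799, -0.0414, 0.0959]
ee_rot: [-2.02, -2.405, 0.002]
contact_force: [0.1, -1.3, -3.8]
grip_width: 0.0555
```

```bash
python3 - <<'E'
from h import *
plan((.5797,-.0406,.0738),10)
c=eyes.read_camera('side');cv2.imwrite('pics/s3.png',c['image'][130:330,180:450])
E
```

```text
dist 0.022 row [0.0027 0.0001 0.0737] [-0.0012  0.     -0.0005]
```

jog_arm(increments=[[0,0,0.02,0,0,0],[0,0,0.04,0,0,0],[0,0,0.055,0,0,0],[0,0,0.065,0,0,0],[0,0,0.074,0,0,0],[0,0,0.074,0,0,0]])

```text
t: 7.58
eef_pos: [0.5804, -0.041, 0.0742]
ee_rot: [-2.019, -2.406, 0.0]
contact_force: [0.3, 0.6, -3.3]
grip_width: 0.0554
```

jog_arm(increments=[[0,0,0.003,0,0,0],[0,0,0.006,0,0,0],[0,0,0.006,0,0,0]])

```text
t: 7.95
eef_pos: [0.5806, -0.0412, 0.0737]
ee_rot: [2.02, 2.406, 0.001]
contact_force: [-3.4, 0.5, 7.7]
grip_width: 0.0553
```

Contact is made. Opening, then rising.

jog_arm(increments=[[0,0,0,0,0,0],[0,0,0,0,0,0],[0,0,0,0,0,0],[0,0,0,0,0,0]], hand=1)

```text
t: 8.45
eef_pos: [0.5806, -0.041, 0.0726]
ee_rot: [2.019, 2.406, 0.0]
contact_force: [0.3, -0.2, 0.1]
grip_width: 0.0872
```

jog_arm(increments=[[0,0,-0.05,0,0,0],[0,0,-0.15,0,0,0],[0,0,-0.3,0,0,0],[0,0,-0.42,0,0,0],[-0.1,-0.05,-0.45,0,0,0],[-0.25,-0.15,-0.45,0,0,0],[-0.4,-0.3,-0.45,0,0,0],[-0.55,-0.4,-0.45,0,0,0],[-0.65,-0.6,-0.45,0,0,0],[-0.65,-0.6,-0.45,0,0,0]])

```text
t: 9.7
eef_pos: [0.4333, -0.2679, 0.2089]
ee_rot: [2.028, 2.398, 0.001]
contact_force: [0.6, -0.2, -0.1]
grip_width: 0.0876
```

```bash
python3 - <<'E'
from h import *
print(arm.read_state()['grip_width'])
plan((.4305,-.278,.2),10);plan((.4305,-.278,.066),10)
c=eyes.read_camera('side');cv2.imwrite('pics/s3.png',c['image'][120:340,180:450])
E
```

```text
0.08759457524528015
dist 0.014 row [-0.0317 -0.0149  0.0298] [ 0.0005  0.0001 -0.0051]
dist 0.143 row [-0.0316 -0.0153  0.4764] [ 0.0005  0.0001 -0.0051]
```

View pics/s3.png

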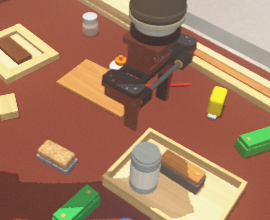

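The bottle stands on the board (cap at about (120,62) in the crop), the tin is untouched, and the open gripper hovers above. Next I descend on the tin and grip it.

jog_arm(increments=[[-0.032,-0.015,0.02,0,0,0],[-0.032,-0.015,0.15,0,0,0],[-0.032,-0.015,0.28,0,0,0],[-0.032,-0.015,0.39,0,0,0],[-0.032,-0.015,0.45,0,0,0],[-0.032,-0.015,0.47,0,0,0],[-0.032,-0.015,0.47,0,0,0]])

```text
t: 10.62
eef_pos: [0.4348, -0.2747, 0.067]
ee_rot: [2.019, 2.406, 0.0]
contact_force: [0.5, -0.0, 0.2]
grip_width: 0.0879
```

jog_arm(increments=[[0,0,0,0,0,0],[0,0,0,0,0,0],[0,0,0,0,0,0],[0,0,0,0,0,0],[0,0,0,0,0,0],[0,0,0,0,0,0]], hand=-1)

```text
t: 11.38
eef_pos: [0.4332, -0.2749, 0.067]
ee_rot: [-2.02, -2.405, 0.001]
contact_force: [-5.9, 0.2, 6.9]
grip_width: 0.0594
```

```bash
python3 - <<'E'
from h import *
s=arm.read_state();print(s['eef_pos'],s['grip_width'],s['contact_force'])
plan((.5587,.0674,.2),10)
E
```

```text
[ 0.43324652 -0.27485496  0.06696303] 0.05940405968279288 [-5.939428    0.23688342  6.86553143]
dist 0.388 row [ 1.0517  0.6085 -0.4435] [-0.0006 -0.0003 -0.0006]
```

jog_arm(increments=[[0,0,-0.05,0,0,0],[0,0,-0.16,0,0,0],[0,0,-0.3,0,0,0],[0,0,-0.44,0,0,0],[0,0,-0.55,0,0,0],[0.05,0.03,-0.62,0,0,0],[0.16,0.1,-0.64,0,0,0],[0.3,0.18,-0.64,0,0,0],[0.43,0.26,-0.64,0,0,0],[0.56,0.34,-0.64,0,0,0]])

```text
t: 12.62
eef_pos: [0.5058, -0.0897, 0.2594]
ee_rot: [2.019, 2.406, 0.001]
contact_force: [1.2, 0.3, -4.7]
grip_width: 0.0595
```

jog_arm(increments=[[0.14,0.08,0,0,0,0],[0.27,0.15,0,0,0,0],[0.38,0.21,0,0,0,0],[0.46,0.25,0,0,0,0],[0.49,0.27,0.05,0,0,0],[0.49,0.27,0.16,0,0,0],[0.49,0.27,0.28,0,0,0],[0.49,0.27,0.4,0,0,0],[0.49,0.27,0.48,0,0,0],[0.49,0.27,0.5,0,0,0]])

```text
t: 13.88
eef_pos: [0.5583, 0.0662, 0.1068]
ee_rot: [-2.02, -2.404, 0.005]
contact_force: [0.5, 0.3, -4.0]
grip_width: 0.0603
```

```bash
python3 - <<'E'
from h import *
print(arm.read_state()['grip_width']);plan((.5587,.0674,.071),10)
E
```

```text
0.06025701017471281
dist 0.036 row [0.0039 0.0024 0.1192] [-0.0023  0.0006 -0.0009]
```

jog_arm(increments=[[0.003,0,0.04,0,0,0],[0.003,0,0.075,0,0,0],[0.003,0,0.095,0,0,0],[0.003,0,0.108,0,0,0],[0.003,0,0.116,0,0,0],[0.003,0,0.12,0,0,0],[0.003,0,0.12,0,0,0]])

```text
t: 14.75
eef_pos: [0.5598, 0.0683, 0.0727]
ee_rot: [2.02, 2.406, 0.0]
contact_force: [0.6, -0.6, -5.2]
grip_width: 0.0597
```

jog_arm(increments=[[0,0,0.003,0,0,0],[0,0,0.005,0,0,0],[0,0,0.007,0,0,0],[0,0,0.007,0,0,0]])

```text
t: 15.25
eef_pos: [0.5598, 0.0683, 0.071]
ee_rot: [-2.02, -2.406, -0.001]
contact_force: [-3.6, -0.5, 3.9]
grip_width: 0.0597
```

jog_arm(increments=[[0,0,0,0,0,0],[0,0,0,0,0,0],[0,0,0,0,0,0],[0,0,0,0,0,0]], hand=1)

```text
t: 15.75
eef_pos: [0.5598, 0.0683, 0.0706]
ee_rot: [2.019, 2.406, 0.0]
contact_force: [-0.2, -0.0, 0.4]
grip_width: 0.0873
```

jog_arm(increments=[[0,0,-0.05,0,0,0],[0,0,-0.15,0,0,0],[0,0,-0.3,0,0,0],[0,0,-0.43,0,0,0],[-0.1,-0.03,-0.5,0,0,0],[-0.27,-0.08,-0.5,0,0,0],[-0.45,-0.15,-0.5,0,0,0],[-0.6,-0.25,-0.5,0,0,0],[-0.8,-0.35,-0.5,0,0,0],[-0.8,-0.35,-0.5,0,0,0]])

```text
t: 17.0
eef_pos: [0.4959, -0.1916, 0.2221]
ee_rot: [2.028, 2.396, -0.0]
contact_force: [0.2, 0.2, 0.1]
grip_width: 0.0878
```

```bash
python3 - <<'E'
from h import *
ct=eyes.read_camera('top');cs=eyes.read_camera('side')
v=np.hstack([cv2.resize(ct['image'][140:260,200:410],(525,300)),cv2.resize(cs['image'][160:360,220:440],(270,300))]);cv2.imwrite('pics/v4.png',v)
plan((.4998,-.3188,.12),9.5);plan((.4998,-.3188,.016),9.5)
E
```

```text
dist 0.166 row [-0.4334 -0.0685  0.3379] [ 0.0007 -0.      0.0038]
dist 0.244 row [-0.4335 -0.0689  0.6846] [ 0.0007 -0.      0.0038]
```

View pics/v4.png

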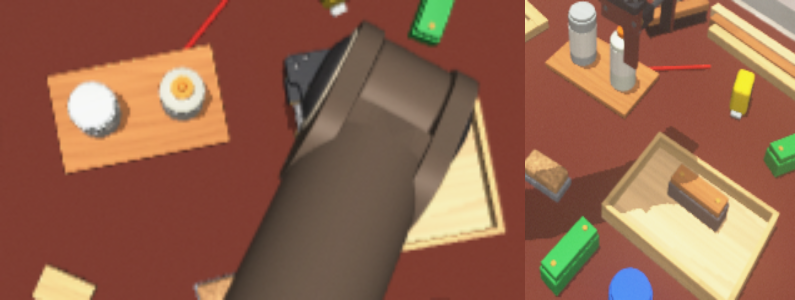

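Both stand upright on the board, the tin at (95,108) and the bottle at (182,92) in the crop, and the weight is free in the caddy. I'll hover over the weight with the jaws at 60 mm.

jog_arm(increments=[[-0.12,-0.02,0.05,0,0,0.004],[-0.25,-0.04,0.15,0,0,0.004],[-0.37,-0.06,0.25,0,0,0.004],[-0.43,-0.07,0.34,0,0,0.004],[-0.43,-0.07,0.34,0,0,0.004],[-0.43,-0.07,0.34,0,0,0.004]], hand=0.36)

```text
t: 17.85
eef_pos: [0.5008, -0.3153, 0.1192]
ee_rot: [2.025, 2.402, 0.001]
contact_force: [0.5, 0.2, 0.2]
grip_width: 0.0593
```

```bash
python3 - <<'E'
from h import *
cs=eyes.read_camera('side');i=cs['image'].copy()
a=np.radians(9.5);ex=np.array([np.cos(a),np.sin(a),0]);ey=np.array([-ex[1],ex[0],0])
for sx in(-1,1):
  for sy in(-1,1):
    u,v=proj(cs,np.array([.4998,-.3188,.05])+sx*.019*ex+sy*.05*ey); cv2.circle(i,(round(u),round(v)),1,(255,0,255),-1)
cv2.imwrite('pics/s5.png',cv2.resize(i[240:350,290:430],None,fx=5,fy=5,interpolation=cv2.INTER_NEAREST))
plan((.4998,-.3188,.016),9.5)
E
```

```text
dist 0.104 row [-0.0104 -0.0064  0.3454] [ 0.0009 -0.      0.0029]
```

View pics/s5.png

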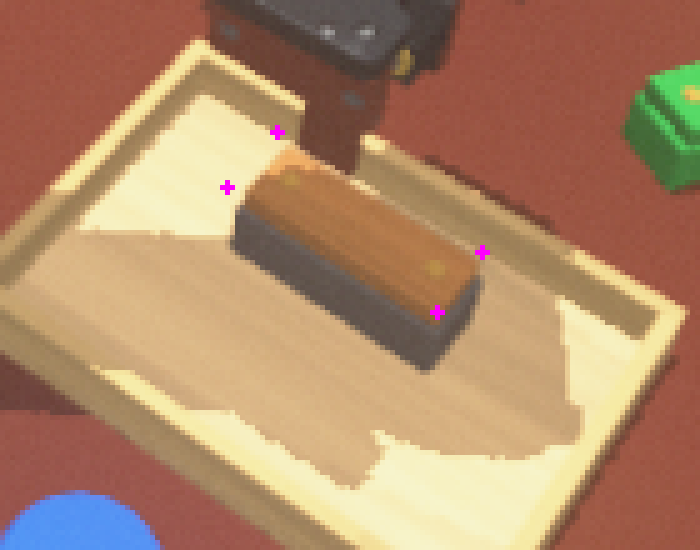

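The jaws straddle the weight, and the wood cap's corners in the crop lie 2 px from the top-view prediction, about 4 mm towards -y. That's harmless for a grip across the bar. I'll split the difference in y, descend and close.

jog_arm(increments=[[-0.018,-0.006,0.06,0,0,0],[-0.018,-0.006,0.15,0,0,0],[-0.018,-0.006,0.23,0,0,0],[-0.018,-0.006,0.29,0,0,0],[-0.018,-0.006,0.33,0,0,0],[-0.018,-0.006,0.345,0,0,0],[-0.018,-0.006,0.345,0,0,0]])

```text
t: 18.77
eef_pos: [0.4989, -0.3227, 0.0152]
ee_rot: [2.027, 2.4, 0.0]
contact_force: [-0.2, 0.5, -0.5]
grip_width: 0.06
```

jog_arm(increments=[[0,0,0,0,0,0],[0,0,0,0,0,0],[0,0,0,0,0,0],[0,0,0,0,0,0],[0,0,0,0,0,0],[0,0,0,0,0,0]], hand=-1)

```text
t: 19.52
eef_pos: [0.4996, -0.3225, 0.0155]
ee_rot: [2.026, 2.4, 0.001]
contact_force: [1.7, 1.0, 5.5]
grip_width: 0.0379
```

jog_arm(increments=[[0,0,-0.02,0,0,0],[0,0,-0.06,0,0,0],[0,0,-0.13,0,0,0],[0,0,-0.22,0,0,0],[0,0,-0.32,0,0,0],[0,0,-0.42,0,0,0],[0,0,-0.48,0,0,0],[0,0,-0.5,0,0,0],[0,0,-0.5,0,0,0]])

```text
t: 20.65
eef_pos: [0.4986, -0.3223, 0.1648]
ee_rot: [-2.027, -2.4, -0.0]
contact_force: [0.3, 0.6, -6.8]
grip_width: 0.0375
```

```bash
python3 - <<'E'
from h import *
s=arm.read_state();print(s['grip_width'],s['ft_torque'])
plan((.4,.0,.25),0);plan((.47,.308,.17),0)
cs=eyes.read_camera('side');cv2.imwrite('pics/s6.png',cs['image'][190:340,290:460].repeat(3,0).repeat(3,1))
E
```

```text
0.037462058867462546 [-0.10085733  0.0454859  -0.01907731]
dist 0.348 row [ 1.1143 -0.1442 -0.2834] [-1.00e-04 -3.00e-04  1.07e-01]
dist 0.631 row [ 2.0873  0.2577 -0.0164] [-1.00e-04 -3.00e-04  1.07e-01]
```

View pics/s6.png

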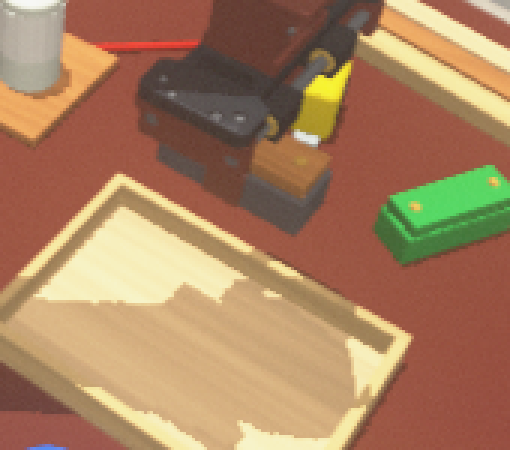

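The weight is held level. I'll carry it high, on the robot's side of the board, to the door.

jog_arm(increments=[[0.04,-0.01,-0.08,0,0,0],[0.12,-0.03,-0.18,0,0,0.02],[0.23,-0.05,-0.27,0,0,0.04],[0.35,-0.07,-0.31,0,0,0.06],[0.48,-0.09,-0.31,0,0,0.08],[0.61,-0.1,-0.31,0,0,0.1],[0.74,-0.1,-0.31,0,0,0.107],[0.86,-0.1,-0.31,0,0,0.107],[0.95,-0.1,-0.31,0,0,0.107],[1,-0.1,-0.31,0,0,0.107]])

```text
t: 21.95
eef_pos: [0.418, -0.0304, 0.2572]
ee_rot: [-2.219, -2.222, 0.002]
contact_force: [0.7, -0.2, -6.6]
grip_width: 0.0378
```

```bash
python3 - <<'E'
from h import *
print(arm.read_state()['grip_width'])
plan((.47,.308,.12),0)
E
```

```text
0.03776297440496721
dist 0.369 row [1.1278 0.1757 0.4571] [-0.0011 -0.0001  0.001 ]
```

jog_arm(increments=[[0.05,0.01,0,0,0,0],[0.15,0.03,0,0,0,0],[0.28,0.05,0,0,0,0],[0.42,0.07,0,0,0,0],[0.56,0.1,0,0,0,0],[0.7,0.12,0.03,0,0,0],[0.83,0.15,0.1,0,0,0],[0.93,0.17,0.18,0,0,0],[0.98,0.175,0.25,0,0,0],[1,0.175,0.3,0,0,0]])

```text
t: 23.2
eef_pos: [0.4711, 0.2689, 0.166]
ee_rot: [-2.22, -2.222, 0.004]
contact_force: [0.4, -0.2, -7.5]
grip_width: 0.0378
```

jog_arm(increments=[[0.05,0,0.05,0,0,0],[0.1,0,0.15,0,0,0],[0.125,0,0.25,0,0,0],[0.125,0,0.33,0,0,0],[0.125,0,0.37,0,0,0],[0.125,0,0.37,0,0,0]])

```text
t: 23.95
eef_pos: [0.4714, 0.3054, 0.0566]
ee_rot: [2.222, 2.221, -0.002]
contact_force: [-0.6, 0.4, -6.5]
grip_width: 0.0379
```

```bash
python3 - <<'E'
from h import *
plan((.47,.308,.0295),0)
cs=eyes.read_camera('side');ct=eyes.read_camera('top')
v=np.hstack([cv2.resize(cs['image'][120:220,130:260],(520,400),interpolation=cv2.INTER_CUBIC),cv2.resize(ct['image'][170:260,120:210],(270,270)).copy() if 0 else cv2.copyMakeBorder(cv2.resize(ct['image'][170:260,120:210],(270,270)),0,130,0,0,0)])
cv2.imwrite('pics/v7.png',v)
E
```

```text
dist 0.027 row [ 0.0087 -0.0047  0.0903] [-0.0004  0.0005 -0.0003]
```

View pics/v7.png

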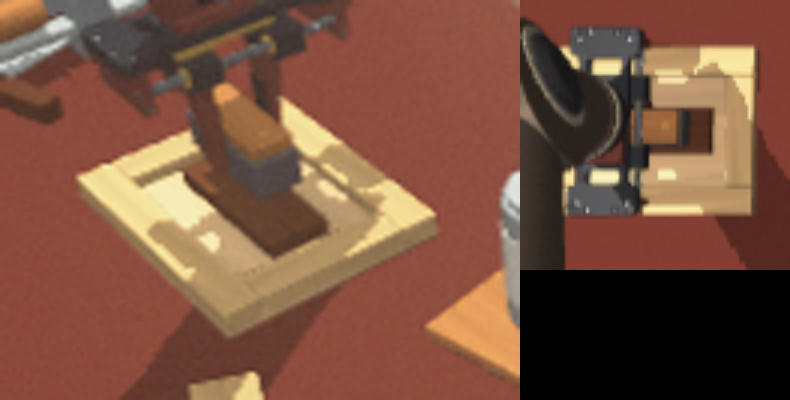

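The weight hangs parallel over the strip. From its end at top pixel x=176 its centre comes to y≈0.302, against a strip centre of 0.308. I'll shift it +5 mm in y while lowering it slowly.

jog_arm(increments=[[0.017,-0.004,0.02,0,0,0],[0.017,-0.004,0.04,0,0,0],[0.017,-0.004,0.055,0,0,0],[0.017,-0.004,0.067,0,0,0],[0.017,-0.004,0.075,0,0,0],[0.017,-0.004,0.081,0,0,0],[0.017,-0.004,0.085,0,0,0],[0.017,-0.004,0.087,0,0,0],[0.017,-0.004,0.087,0,0,0]])

```text
t: 25.18
eef_pos: [0.4703, 0.3108, 0.031]
ee_rot: [-2.221, -2.221, -0.0]
contact_force: [0.4, 0.2, -6.8]
grip_width: 0.0378
```

jog_arm(increments=[[0,0,0.002,0,0,0],[0,0,0.004,0,0,0],[0,0,0.006,0,0,0],[0,0,0.006,0,0,0]])

```text
t: 25.68
eef_pos: [0.4703, 0.3108, 0.0295]
ee_rot: [-2.221, -2.221, -0.0]
contact_force: [-1.8, -0.9, 1.0]
grip_width: 0.038
```

It's resting on the strip. Releasing and backing off.

jog_arm(increments=[[0,0,0,0,0,0],[0,0,0,0,0,0],[0,0,0,0,0,0],[0,0,0,0,0,0]], hand=0.36)

```text
t: 26.18
eef_pos: [0.4704, 0.3109, 0.0292]
ee_rot: [2.221, 2.221, 0.0]
contact_force: [0.2, -0.1, -0.4]
grip_width: 0.0597
```

jog_arm(increments=[[0,0,-0.03,0,0,0],[0,0,-0.1,0,0,0],[0,0,-0.22,0,0,0],[0,0,-0.36,0,0,0],[0,0,-0.52,0,0,0],[0,0,-0.68,0,0,0],[-0.1,0,-0.75,0,0,0.03],[-0.25,0,-0.75,0,0,0.06],[-0.4,0,-0.75,0,0,0.1],[-0.4,0,-0.75,0,0,0.11]])

```text
t: 27.42
eef_pos: [0.4707, 0.187, 0.2552]
ee_rot: [2.412, 2.013, 0.002]
contact_force: [-0.1, 0.3, 1.0]
grip_width: 0.0599
```

```bash
python3 - <<'E'
from h import *
cs=eyes.read_camera('side');ct=eyes.read_camera('top')
v=np.hstack([cv2.resize(cs['image'][130:210,140:250],(440,320),interpolation=cv2.INTER_CUBIC),cv2.resize(ct['image'][175:255,120:210],(360,320),interpolation=cv2.INTER_CUBIC)])
cv2.imwrite('pics/v8.png',v)
print(arm.read_state()['grip_width'],arm.read_state()['joint_pos'].round(2))
plan((.5598,.0683,.25),10);
E
```

```text
0.059941543854698444 [-0.9   0.18  0.48  1.86 -0.1   1.12 -0.55]
dist 0.152 row [-0.3516  0.3643  0.0158] [ 0.0004 -0.0008 -0.2215]
```

View pics/v8.png

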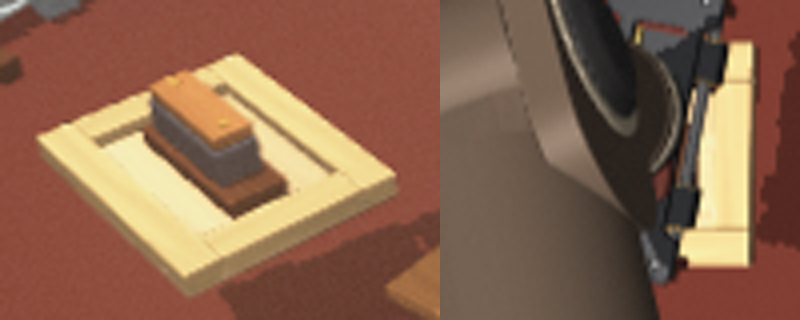

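In the side view the weight sits upright, lengthwise on the strip with margins all round. I'll measure it in the top view once the arm is away. Going on to the tin.

jog_arm(increments=[[-0.1,0.1,0,0,0,-0.06],[-0.2,0.21,0,0,0,-0.12],[-0.3,0.31,0,0,0,-0.18],[-0.35,0.364,0.015,0,0,-0.222],[-0.35,0.364,0.015,0,0,-0.222],[-0.35,0.364,0.015,0,0,-0.222]], hand=1)

```text
t: 28.28
eef_pos: [0.5595, 0.0704, 0.2494]
ee_rot: [-2.016, -2.408, 0.0]
contact_force: [-0.2, 0.7, -0.4]
grip_width: 0.0881
```

```bash
python3 - <<'E'
from h import *
ct=eyes.read_camera('top');cv2.imwrite('pics/top9.png',ct['image'])
cv2.imwrite('pics/v9.png',cv2.resize(ct['image'][175:255,120:220],(800,640),interpolation=cv2.INTER_CUBIC)[:600])
h=cv2.cvtColor(ct['image'],cv2.COLOR_BGR2HSV).astype(int)
m=((h[...,0]>4)&(h[...,0]<16)&(h[...,1]>125)&(h[...,2]>165)).astype(np.uint8)*255; k=np.zeros_like(m);k[198:230,138:190]=m[198:230,138:190]
q=max(cv2.findContours(k,0,1)[0],key=cv2.contourArea);r=cv2.minAreaRect(q);print(r, onz(ct,*r[0],.064))
plan((.5598,.0683,.0706),10)
E
```

```text
((157.0, 212.5), (11.0, 28.0), 90.0) [0.46916086 0.31523677 0.064     ]
dist 0.179 row [-7.800e-03  2.000e-04  5.965e-01] [-0.0003 -0.0004  0.002 ]
```

View pics/v9.png

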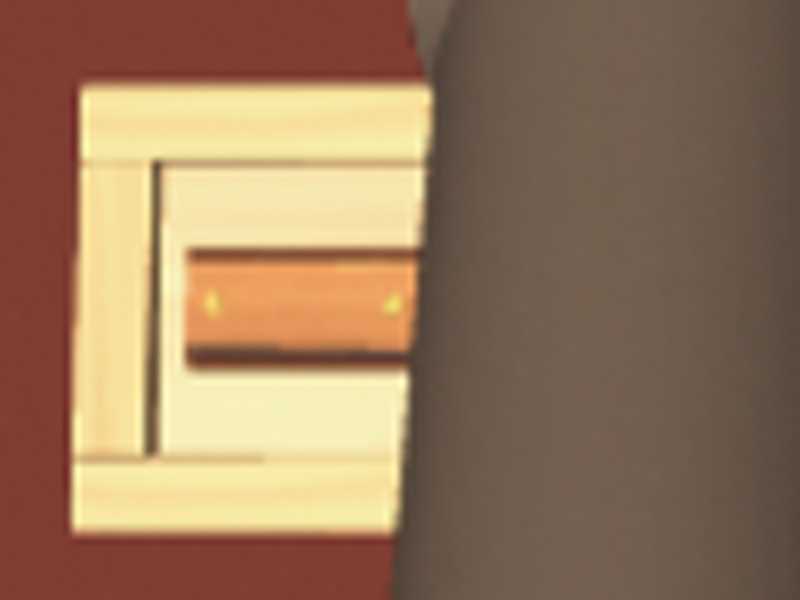

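The weight's screws are at (211,303) and (393,303) in the crop, which puts its centre near (0.469, 0.313), within about 5 mm of the strip's centre. The arm hides one end, so I'll check again later. Descending on the tin.

jog_arm(increments=[[-0.008,0,0.1,0,0,0],[-0.008,0,0.25,0,0,0],[-0.008,0,0.4,0,0,0],[-0.008,0,0.52,0,0,0],[-0.008,0,0.58,0,0,0],[-0.008,0,0.597,0,0,0],[-0.008,0,0.597,0,0,0]])

```text
t: 29.2
eef_pos: [0.5608, 0.0666, 0.0714]
ee_rot: [2.017, 2.408, 0.002]
contact_force: [-0.2, -0.3, -0.1]
grip_width: 0.0878
```

jog_arm(increments=[[0,0,0,0,0,0],[0,0,0,0,0,0],[0,0,0,0,0,0],[0,0,0,0,0,0],[0,0,0,0,0,0],[0,0,0,0,0,0]], hand=-1)

```text
t: 29.95
eef_pos: [0.5603, 0.0662, 0.0709]
ee_rot: [-2.018, -2.408, -0.001]
contact_force: [-2.5, -0.7, 5.4]
grip_width: 0.0597
```

jog_arm(increments=[[0,0,-0.05,0,0,0],[0,0,-0.16,0,0,0],[0,0,-0.3,0,0,0],[0,0,-0.44,0,0,0],[0,0,-0.55,0,0,0],[-0.04,-0.02,-0.62,0,0,0],[-0.14,-0.08,-0.64,0,0,0],[-0.27,-0.16,-0.64,0,0,0],[-0.4,-0.24,-0.64,0,0,0],[-0.5,-0.3,-0.64,0,0,0]])

```text
t: 31.2
eef_pos: [0.4964, -0.0993, 0.2629]
ee_rot: [-2.019, -2.406, 0.0]
contact_force: [0.5, 0.4, -4.1]
grip_width: 0.0599
```

```bash
python3 - <<'E'
from h import *
plan((.432,-.275,.1),10)
E
```

```text
dist 0.248 row [-0.5397 -0.3128  0.543 ] [-0.0003 -0.0001 -0.0001]
```

jog_arm(increments=[[-0.14,-0.08,0,0,0,0],[-0.28,-0.16,0,0,0,0],[-0.41,-0.24,0,0,0,0],[-0.51,-0.29,0.02,0,0,0],[-0.545,-0.313,0.1,0,0,0],[-0.545,-0.313,0.22,0,0,0],[-0.545,-0.313,0.34,0,0,0],[-0.545,-0.313,0.45,0,0,0],[-0.545,-0.313,0.52,0,0,0],[-0.545,-0.313,0.55,0,0,0]])

```text
t: 32.45
eef_pos: [0.4333, -0.2742, 0.0967]
ee_rot: [-2.016, -2.406, 0.001]
contact_force: [-0.7, 0.1, -4.6]
grip_width: 0.0599
```

```bash
python3 - <<'E'
from h import *
plan((.432,-.2765,.0675),10)
E
```

```text
dist 0.029 row [-0.0069 -0.0054  0.0973] [-0.0012 -0.0007  0.0008]
```

jog_arm(increments=[[-0.005,-0.004,0.03,0,0,0],[-0.005,-0.004,0.06,0,0,0],[-0.005,-0.004,0.077,0,0,0],[-0.005,-0.004,0.088,0,0,0],[-0.005,-0.004,0.095,0,0,0],[-0.005,-0.004,0.097,0,0,0],[-0.005,-0.004,0.097,0,0,0]])

```text
t: 33.33
eef_pos: [0.4332, -0.2763, 0.0685]
ee_rot: [2.018, 2.408, 0.0]
contact_force: [0.4, 0.3, -4.6]
grip_width: 0.0596
```

jog_arm(increments=[[0,0,0.003,0,0,0],[0,0,0.005,0,0,0],[0,0,0.007,0,0,0],[0,0,0.007,0,0,0]])

```text
t: 33.83
eef_pos: [0.4332, -0.2764, 0.0669]
ee_rot: [2.018, 2.408, 0.001]
contact_force: [-3.2, 1.9, 5.5]
grip_width: 0.0596
```

jog_arm(increments=[[0,0,0,0,0,0],[0,0,0,0,0,0],[0,0,0,0,0,0],[0,0,0,0,0,0]], hand=1)

```text
t: 34.33
eef_pos: [0.4332, -0.2763, 0.0663]
ee_rot: [2.018, 2.408, -0.0]
contact_force: [0.4, 0.1, -0.7]
grip_width: 0.0877
```

jog_arm(increments=[[0,0,-0.05,0,0,0],[0,0,-0.15,0,0,0],[0,0,-0.3,0,0,0],[0,0,-0.45,0,0,0],[0.1,0.05,-0.6,0,0,0],[0.26,0.14,-0.6,0,0,0],[0.42,0.23,-0.6,0,0,0],[0.58,0.32,-0.6,0,0,0],[0.72,0.5,-0.6,0,0,0],[0.72,0.6,-0.6,0,0,0]])

```text
t: 35.58
eef_pos: [0.5739, -0.0277, 0.2473]
ee_rot: [-2.011, -2.413, -0.003]
contact_force: [0.4, -0.6, 0.0]
grip_width: 0.0879
```

```bash
python3 - <<'E'
from h import *
plan((.5806,-.041,.0735),10)
E
```

```text
dist 0.174 row [-0.0486  0.0133  0.5794] [ 0.0008 -0.0009  0.0044]
```

jog_arm(increments=[[-0.035,0.018,0.05,0,0,0.003],[-0.035,0.018,0.18,0,0,0.003],[-0.035,0.018,0.32,0,0,0.003],[-0.035,0.018,0.45,0,0,0.003],[-0.035,0.018,0.54,0,0,0.003],[-0.035,0.018,0.575,0,0,0.003],[-0.035,0.018,0.575,0,0,0.003]])

```text
t: 36.45
eef_pos: [0.5792, -0.0425, 0.074]
ee_rot: [-2.025, -2.402, 0.001]
contact_force: [-0.1, -0.9, -0.3]
grip_width: 0.0872
```

jog_arm(increments=[[0,0,0,0,0,0],[0,0,0,0,0,0],[0,0,0,0,0,0],[0,0,0,0,0,0],[0,0,0,0,0,0],[0,0,0,0,0,0]], hand=-1)

```text
t: 37.2
eef_pos: [0.5799, -0.0414, 0.0742]
ee_rot: [2.023, 2.403, 0.001]
contact_force: [-1.1, -0.0, 6.1]
grip_width: 0.0549
```

jog_arm(increments=[[0,0,-0.05,0,0,0],[0,0,-0.16,0,0,0],[0,0,-0.3,0,0,0],[0,0,-0.44,0,0,0],[0,0,-0.55,0,0,0],[-0.04,-0.02,-0.62,0,0,0],[-0.14,-0.08,-0.64,0,0,0],[-0.27,-0.16,-0.64,0,0,0],[-0.4,-0.24,-0.64,0,0,0],[-0.5,-0.3,-0.64,0,0,0]])

```text
t: 38.45
eef_pos: [0.5151, -0.2067, 0.2663]
ee_rot: [-2.025, -2.401, 0.0]
contact_force: [0.3, 0.0, -3.3]
grip_width: 0.0552
```

```bash
python3 - <<'E'
from h import *
plan((.4513,-.381,.1),10)
E
```

```text
dist 0.249 row [-0.5369 -0.3075  0.5545] [-0.0001  0.0001 -0.0032]
```

jog_arm(increments=[[-0.14,-0.08,0,0,0,0],[-0.28,-0.16,0,0,0,0],[-0.41,-0.24,0,0,0,0],[-0.51,-0.29,0.02,0,0,0],[-0.537,-0.307,0.1,0,0,0],[-0.537,-0.307,0.22,0,0,0],[-0.537,-0.307,0.34,0,0,0],[-0.537,-0.307,0.45,0,0,0],[-0.537,-0.307,0.53,0,0,0],[-0.537,-0.307,0.555,0,0,0]])

```text
t: 39.7
eef_pos: [0.4525, -0.3784, 0.0982]
ee_rot: [-2.022, -2.401, 0.001]
contact_force: [0.7, 0.5, -3.3]
grip_width: 0.0556
```

```bash
python3 - <<'E'
from h import *
plan((.4513,-.381,.0705),10)
E
```

```text
dist 0.028 row [-0.0082 -0.0052  0.0922] [-0.0014 -0.0012 -0.0021]
```

jog_arm(increments=[[-0.004,-0.003,0.03,0,0,0],[-0.004,-0.003,0.06,0,0,0],[-0.004,-0.003,0.075,0,0,0],[-0.004,-0.003,0.085,0,0,0],[-0.004,-0.003,0.092,0,0,0],[-0.004,-0.003,0.095,0,0,0],[-0.004,-0.003,0.095,0,0,0]])

```text
t: 40.58
eef_pos: [0.4526, -0.3805, 0.0709]
ee_rot: [2.023, 2.403, 0.0]
contact_force: [0.5, -0.5, -3.9]
grip_width: 0.055
```

jog_arm(increments=[[0,0,0.003,0,0,0],[0,0,0.005,0,0,0],[0,0,0.007,0,0,0],[0,0,0.007,0,0,0]])

```text
t: 41.08
eef_pos: [0.4527, -0.3808, 0.0702]
ee_rot: [2.023, 2.402, 0.001]
contact_force: [-3.2, 3.2, 12.5]
grip_width: 0.0553
```

jog_arm(increments=[[0,0,0,0,0,0],[0,0,0,0,0,0],[0,0,0,0,0,0],[0,0,0,0,0,0]], hand=1)

```text
t: 41.58
eef_pos: [0.4526, -0.3804, 0.0686]
ee_rot: [-2.023, -2.403, 0.0]
contact_force: [0.2, 1.1, -0.2]
grip_width: 0.0876
```

jog_arm(increments=[[0,0,-0.05,0,0,0],[0,0,-0.15,0,0,0],[0,0,-0.3,0,0,0],[0,0,-0.45,0,0,0],[0.1,0.05,-0.6,0,0,0],[0.26,0.07,-0.6,0,0,0],[0.42,0.07,-0.6,0,0,0],[0.6,0.05,-0.6,0,0,0],[0.8,0.05,-0.6,0,0,0],[1,0.05,-0.6,0,0,0]])

```text
t: 42.82
eef_pos: [0.4157, -0.0809, 0.2497]
ee_rot: [2.024, 2.402, 0.002]
contact_force: [0.6, 0.2, 0.2]
grip_width: 0.0876
```

```bash
python3 - <<'E'
from h import *
cs=eyes.read_camera('side');ct=eyes.read_camera('top')
print(arm.read_state()['eef_pos'])
a,b=cv2.imread('pics/top0.png'),ct['image']
v=np.vstack([np.hstack([cv2.resize(x[165:260,305:415],(385,333)) for x in(a,b)]),cv2.resize(b[165:260,110:330],(770,250)) if 0 else np.hstack([cv2.resize(b[175:255,120:220],(330,264)),cv2.resize(cs['image'][130:360,140:440],(440,264))])])
cv2.imwrite('pics/v10.png',v)
E
```

```text
[ 0.4154066  -0.07697806  0.24942263]
```

View pics/v10.png

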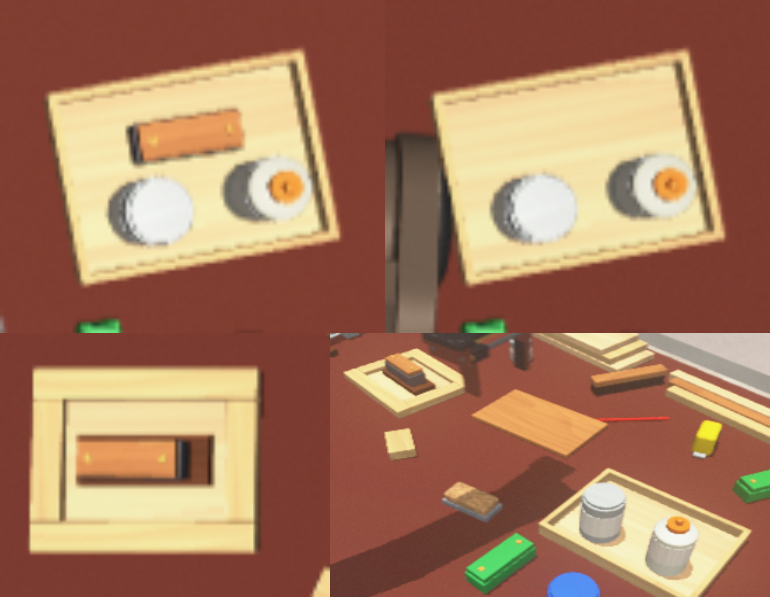

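Tin and bottle are back within about 2 mm in the top crops (tin (159,210) to (157,209), bottle cap (287,186) to (286,185)). Now to measure the weight with the door fully in view.

```bash
python3 - <<'E'
from h import *
ct=eyes.read_camera('top');cs=eyes.read_camera('side')
h=cv2.cvtColor(ct['image'],cv2.COLOR_BGR2HSV).astype(int)
def rect(m,z):
    k=np.zeros(m.shape,np.uint8);k[200:228,138:190]=m[200:228,138:190]*255
    q=max(cv2.findContours(k,0,1)[0],key=cv2.contourArea);r=cv2.minAreaRect(q);P=np.array([onz(ct,*p,z) for p in cv2.boxPoints(r)]);print(r,P.mean(0).round(4),np.ptp(P,0).round(3))
rect((h[...,1]>125)&(h[...,2]>165)&(h[...,0]<17),.064)
# strip right end and door outline for reference
k=((h[...,2]>150)&(h[...,0]>12))
print('row213',[tuple(h[213,u]) for u in range(163,190)])
# side view: wood cap
b=cv2.cvtColor(cs['image'],cv2.COLOR_BGR2HSV).astype(int)
k=((b[...,0]<17)&(b[...,1]>130)&(b[...,2]>170)).astype(np.uint8)*255;g=np.zeros_like(k);g[140:185,170:215]=k[140:185,170:215]
q=max(cv2.findContours(g,0,1)[0],key=cv2.contourArea);r=cv2.minAreaRect(q);print('side',r,onz(cs,*r[0],.064).round(4))
for y in(.306,.310): print(proj(cs,(.47,y,.064)))
E
```

```text
((157.5, 212.5), (11.0, 29.0), 90.0) [0.4692 0.3137 0.064 ] [0.034 0.091 0.   ]
row213 [(np.int64(13), np.int64(153), np.int64(229)), (np.int64(13), np.int64(153), np.int64(230)), (np.int64(13), np.int64(153), np.int64(231)), (np.int64(13), np.int64(153), np.int64(231)), (np.int64(15), np.int64(153), np.int64(232)), (np.int64(22), np.int64(144), np.int64(235)), (np.int64(23), np.int64(143), np.int64(235)), (np.int64(15), np.int64(156), np.int64(218)), (np.int64(13), np.int64(154), np.int64(230)), (np.int64(13), np.int64(154), np.int64(227)), (np.int64(13), np.int64(150), np.int64(92)), (np.int64(158), np.int64(11), np.int64(97)), (np.int64(120), np.int64(6), np.int64(42)), (np.int64(135), np.int64(16), np.int64(32)), (np.int64(9), np.int64(131), np.int64(64)), (np.int64(10), np.int64(155), np.int64(120)), (np.int64(10), np.int64(155), np.int64(123)), (np.int64(10), np.int64(155), np.int64(123)), (np.int64(10), np.int64(158), np.int64(123)), (np.int64(10), np.int64(158), np.int64(123)), (np.int64(8), np.int64(153), np.int64(55)), (np.int64(15), np.int64(109), np.int64(145)), (np.int64(24), np.int64(77), np.int64(241)), (np.int64(24), np.int64(74), np.int64(244)), (np.int64(24), np.int64(73), np.int64(244)), (np.int64(22), np.int64(93), np.int64(241)), (np.int64(23), np.int64(94), np.int64(244))]
side ((189.8787384033203, 155.53713989257812), (25.68130874633789, 10.83540153503418), 39.289405822753906) [0.4698 0.307  0.064 ]
(np.float64(190.10479215093824), np.float64(155.65330891181796))
(np.float64(189.39550881420334), np.float64(155.07627317213908))
```

The weight is about 1 mm off across and 5–7 mm off along the strip, against limits of 12 and 15 mm, and it lies parallel to it. Everything is released and the arm is clear, so I'm handing in.

```bash
python3 -c "
from h import *
s=arm.read_state();print(s['t'],np.abs(s['qvel']).max(),s['contact_force']);print(arm.hand_in())"
```

```text
43.025 0.0369979094583253 [-0.75068293 -1.35548353 -0.18113761]
the job is handed in; nothing more can be done
None
```

I carried out the whole sequence and handed the job in at 43.0 s, well inside the 138 s limit. No verdict is reported, so the results below are my own checks.

- **Order of work:** the bottle and then the tin went upright onto the parking board. The weight was then fetched and set gently on the strip, and the tin and bottle went back into the caddy.
- **Bottle and tin:** both look upright in the last top and side pictures. The before-and-after top crops put each within about 2 mm of where it started. I never tried to measure their tilt.
- **Weight:** it lies right way up and parallel to the strip, about 1 mm off centre across it. Along the strip the views disagree: the top camera says 5–7 mm off, the side camera about 1 mm. Both are within the 15 mm limit.
- **Other items:** I moved nothing near the jar or the tape measure, but did not measure them again afterwards. The arm was clear of everything, with the gripper open.
- **Arm at hand-in:** it was not completely still, with a residual joint speed of about 0.04 rad/s.

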